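Stage an icon plaque and hold the drying cage's gate ajar

ROBOT

A 7-joint arm with a two-finger parallel gripper is mounted at the origin on the work surface. World frame = base frame: x ahead of the robot, y to its left, z up, the work surface at z = 0. Lengths are in m, angles in rad, forces in N, time in s.
With the tool pointing down it reaches from about 0.4 to 0.85 m from the base axis. Payload 10.4 kg.
Tool frame: the origin (TCP) lies on the front face of the gripper's body, between the roots of the fingers; the fingertips stand 73 mm ahead of it and the grasp point (between the pads) lies 54 mm ahead of it; z points along the fingers, y is the line along which they close (so a half turn about z gives the same grasp; the last joint's range is limited). The gripper opens to 85 mm and grips with 20 to 120 N. Pads are 22 mm wide; open, the fingers measure 114 mm over their backs; the gripper's body (76 mm by 85 mm) begins 54 mm behind the grasp point. The pads swing forward as they close: fully open they stand 13 mm farther back than shut.
Start: joints at [1.29, 0.332, -0.065, 1.46, 0.022, 1.35, -0.088], TCP at [0.159, -0.604, 0.304] pointing down, gripper open.
Joint ranges: [-2.6, 2.6], [-0.5, 2.12], [-1.47, 1.34], [0.16, 2.42], [-1.27, 4.41], [0.06, 2.06], [-2.6, 2.6]. Speed limits (rad/s): [2.22, 2.22, 2.79, 2.79, 3.14, 3.14, 3.14].

INTERFACE

Orientations are given as a unit quaternion [x, y, z, w].
In Python, from workcell import manip gives the robot as it stands.
- The arm moves only by the shell command python3 -m jog 'ROWS' [FORCE]. ROWS is JSON, a list of rows, each an object with "grip": the gripper command: -1 is fully open, 1 is shut, values between are in proportion; "slide": the shift along the tool's x, y, z in cm, a list of three; "yaw": the turn about the tool's z in rad. A call has 1 to 8 rows; each row shifts and turns the commanded pose from where the row before left it, along the tool's axes as they then stand; what a row does not reach is not made up. A row lasts 1/10 s, in which the tool goes at most 50 mm and 8.59 degrees, less where a joint would pass 70% of its speed; a pose out of reach is approached as far as the arm can. A call with a gripper value outside its range is refused whole. The fingers move at their own pace and stop on an object; FORCE is the grip in N (left out, the last holds). Time passes only in rows, so rows that do not move let the fingers close. It gives the time, the measured TCP pose, the force, the opening and the grip force at its end, in the units of the state.
- manip.get_obs(): the state, without advancing time (a new reading comes with each control period).
- manip.camera(name): name is "scene" or "top"; returns the picture (400x640x3 uint8, blue, green, red); there is no depth.
- manip.calibration(name): a dict with "vfov" (degrees; the focal length in pixels is half the picture's height over the tangent of half this angle, whatever the lens; pixels are square), "cx", "cy" (the principal point, pixels), "k1" (the pictures are not rectified: a ray, as slopes to the right and down, at radius r is drawn at 1 + k1 r^2 times it, then the intrinsics apply), "camera_from_world" (4x4, takes a point from world to camera coordinates). Camera axes: x right, y down, z forward; pixel columns grow to the right and rows downward; lengths in m; the calibration is good to about 2 mm. A picture is of the moment at which its call begins. calibration takes no time and is no camera call.
- manip.hand_in(): hands the job in; it is judged then, once.
Trained networks look in the newest picture that a camera, given by its name, has taken for a name from the list of things; names that differ only in an ending like _2 or _b are one class to them, and where a whole thing is asked for, a point or a joint stands for the part that bears it (a point fixed in the world has none). Each returns a list of dicts, best first, with "conf" (0 to 1); they miss things now and then, are a little off and sometimes report something else, mostly with a low value. They report only what shows in the picture. A call takes as long as a camera call. They do not tell look-alikes from the thing itself.
- manip.masks_of(thing, camera): "region" (400x640 bool, what is visible of it) and "centre" ([column, row] in pixels, amid what is visible of it).
The state is a dict: "clock": time; "joint_pos": joint angles; "joint_velocities": joint speeds; "tau": joint torques, N m; "position": TCP position; "ee_rot": TCP orientation; "ft_force": force on the tool from outside, world axes, zero at the start; "torque": the same for the moment, N m; "grip_width": opening from 0.0 (shut) to 1.0 (fully open); "grasp_force": force on a finger pad.
Only numpy, scipy, OpenCV 4.12 (cv2) and the standard library are available. Lean on these libraries where they do the work, as an engineer would, in place of code of your own. Each camera call takes 0.05 s, during which the arm holds its last target. There are 200 camera calls.

TASK

I am about to load the gilt oval plaque with the red centre into the drying cage: first set it down face up, lengthwise on the narrow sloped rest, and let go of it. Then draw the cage's barrel bolt: it sags and its nose hangs behind the keeper's bent-up lip, so lift it over the lip as you pull, without forcing it, draw it clear and swing the sprung gate out until its free edge stands about a hand's width (10 cm) open. Finish while still holding the gate ajar, and leave everything else on the bench where it is.

Things in the scene. Friction and masses are not known exactly. Their poses are not given: they have to be found in the camera images.
- plaque_red: the plaque to stage: wooden oval 110 x 64 x 12 mm, gilt face with dark lines and a dark red centre medallion, lying face up on the 5 mm thick pale green glass plate. Origin: centre of its underside; x along its length, z out of its painted face. 50 to 100 g
- rest_board: top board of the fixed narrow sloped rest: beech slat 150 x 46 mm (the plaque overhangs 9 mm each side, where fingers have free space beside and below it), sloping 0.384 rad (22 degrees), low end towards the robot. Origin: centre of its upper face, 57 mm above the bench; x runs up the slope, z square to the face. At the low end (x = -75 to -80 mm) a dark lip stands 8 mm above the face
- cage: fixed bench-top drying cage: timber and wire mesh, 220 deep x 340 wide x 226 mm high, origin under its centre on the bench; its front with the gate faces its own -x; the gate hinges at its +y end, the keeper post is at its -y end
- keeper: bent steel keeper staple on the cage's front post, fixed (its frame is that of the cage). The bolt's nose lies in it: floor, front strap, top arm, and at its mouth towards the gate a lip that is bent up; the bolt's nose hangs 7 mm behind that lip and must rise 7 mm there to pass over it
- gate: the gate's leaf, timber frame with mesh, 275 mm wide, 16 mm thick, from 17 to 212 mm above the bench; a spring in the hinge pulls it shut. Origin at bench height in the middle of its width, 3 mm in front of its face; outward is its -x (at joint 0 its axes are those of the cage). The vertical hinge axis is at its own (0, +137.5 mm), the free edge at (0, -137.5 mm)
- bolt: the steel barrel bolt on the gate's front, bar 12 x 16 mm, with its brass knob; 0.25 to 0.4 kg. It tilts about its rear guide, slides along itself and turns with the gate. Its x points into the gate, its y along the bar away from the keeper (the way it is drawn)
- knob (a point): grip point on the knob's shank: brass pin, 12 mm diameter, straight out of the bolt, bare 22 to 57 mm off the gate's face, 22 mm ball at its end; point 42 mm off the face, 178 mm above the bench, 48 below the cage's top, free beside and above. Axes as the bolt: shank -x, draw +y. 145 mm from the pivot when shot: raising it 5 to 6 mm frees the nose; it can rise 12 mm, 9 mm when fully drawn
- gate_hinge (a joint): gate angle, rad: 0 shut, growing as it opens outwards (clockwise seen from above), at most 1.3. Sprung shut: 0.6 Nm at 0, 0.9 Nm at 0.4 (3 to 4 N at the knob)
- bolt_draw (a joint): how far the bolt is drawn, m: 0 fully shot, 0.004 its nose meets the lip, 0.032 clear of the keeper, 0.043 end stop. About 2 N of friction; stays where it is left
- bolt_lift (a joint): tilt of the bolt, rad: 0 sagging (nose low), 0.034 nose clear of the lip, 0.04 level, 0.09 upper stop. Falls back by its weight (about 2 N at the knob)
- plaque_blue: the other oval plaque, same size, navy blue face with gilt lines and a cream centre; bystander
- jar_ochre: capped paint jar, 56 mm across, 75 mm high, ochre label; origin under its centre; bystander
- jar_green: capped paint jar like the other, green label; bystander
- tumbler: clear tumbler, 68 mm across, 85 mm high; bystander
- bottle: clear bottle with a red cap, 62 mm across, 190 mm high; bystander
- muller: green glass paint muller, 70 mm across, 84 mm high; bystander
- tin: blue-labelled tin, 66 mm across, 60 mm high; bystander
- brush: paint brush lying on the bench, 200 mm long; bystander
Not all that is in view belongs to the job. Leave any purple look-alike of the part that bears rest_board alone.

How it is judged:
By the outcome, as a careful person would: the job done as asked, in the order asked, and still so for the second after the job is handed in, while the arm keeps its last pose, push and grip.
It also fails if it takes over 48 s, if anything falls off the work surface, if the arm or the gripper's body presses on something with over 40 N, if the wrist force passes 120 N, or if a joint passes its speed limit or range.

## Working session

There is one attempt and no reset: what is moved stays moved. The work goes in short steps, Python scripts to look and compute and a shell command to move; the robot and the scene stay as the last step left them, time stands still between calls to the robot, and variables do not carry over. Pictures are saved under pics/ and viewed, at most 10 in all, crops included, and the job is handed in when it is done.

```bash
mkdir -p pics; ls
cat > h.py <<'E'
import numpy as np, cv2
from workcell import manip
from scipy.spatial.transform import Rotation as R
def K(n):
    c=manip.calibration(n); f=200/np.tan(np.radians(c["vfov"])/2)
    return c,f,np.array(c["camera_from_world"])
def ray(n,p):
    c,f,T=K(n); d=np.array([(p[0]-c["cx"])/f,(p[1]-c["cy"])/f]); u=d.copy()
    for _ in range(30): u=d/(1+c["k1"]*(u@u))
    Rm=T[:3,:3]; return -Rm.T@T[:3,3], Rm.T@np.array([u[0],u[1],1])
def onz(n,p,z):
    o,d=ray(n,p); return o+d*(z-o[2])/d[2]
def proj(n,X):
    c,f,T=K(n); q=T[:3,:3]@np.array(X)+T[:3,3]; s=q[:2]/q[2]; s=s*(1+c["k1"]*(s@s)); return s*f+[c["cx"],c["cy"]]
def tri(p1,p2):
    o1,d1=ray("scene",p1); o2,d2=ray("top",p2)
    t=np.linalg.lstsq(np.c_[d1,-d2],o2-o1,rcond=None)[0]
    a=o1+d1*t[0]; b=o2+d2*t[1]; return (a+b)/2,np.linalg.norm(a-b)
E
python3 - <<'E'
from h import *
np.set_printoptions(precision=4,suppress=True)
for n in("scene","top"):
    im=manip.camera(n); cv2.imwrite(f"pics/{n}0.png",im)
    c,f,T=K(n); print(n,f,c["k1"],c["cx"],c["cy"],"pos",-T[:3,:3].T@T[:3,3],T[:3,:3])
    for t in["plaque_red","rest_board","knob","bolt","keeper","gate","cage"]:
        for r in manip.masks_of(t,n): 
            ys,xs=np.nonzero(r["region"]); print(t,round(r["conf"],2),np.round(r["centre"],1),xs.min(),xs.max(),ys.min(),ys.max(),len(xs))
o=manip.get_obs();print(o)
E
```

```text
pics
scene 458.2461485489809 -0.11547174285030815 321.7664059026055 197.22561219700793 pos [1.0171 0.7195 1.272 ] [[-0.8205  0.5716 -0.0013]
 [ 0.4439  0.6358 -0.6314]
 [-0.3601 -0.5187 -0.7754]]
plaque_red 0.86 [357.5 308.3] 345 371 295 325 617
plaque_red 0.62 [268.9 160.1] 238 297 154 172 434
rest_board 0.89 [333.5 239.8] 311 355 229 249 513
rest_board 0.61 [454.7 256.7] 433 474 249 265 499
knob 0.73 [398.6 289.4] 382 414 280 301 563
knob 0.72 [266.5 163.7] 238 296 154 171 320
knob 0.31 [333.1 239. ] 311 356 229 249 572
bolt 0.96 [267.5 162.6] 238 294 155 172 298
bolt 0.32 [279.7 234.1] 269 289 219 243 436
keeper 0.63 [300.2 150.4] 294 304 141 163 195
gate 0.61 [257.1 163.4] 210 296 145 198 2323
cage 0.83 [252.1 145.2] 194 304 99 202 8871
cage 0.43 [278.1 231.7] 269 289 219 244 433
top 400.475742319139 -0.04946756258442219 323.68120160390237 197.7861508400086 pos [ 0.432  -0.0046  1.4171] [[ 0.0241 -0.9997  0.0023]
 [-0.9981 -0.0242 -0.0559]
 [ 0.056  -0.001  -0.9984]]
plaque_red 0.57 [236.  172.7] 229 248 158 188 476
rest_board 0.89 [217.4 272.2] 209 229 250 293 586
rest_board 0.7 [301.1 192.4] 293 309 172 216 605
knob 0.68 [397.5 182.3] 378 412 149 206 312
bolt 0.62 [397.1 183.6] 378 412 149 206 248
bolt 0.38 [440.6 177.5] 378 498 115 244 9482
keeper 0.34 [233.4 210.7] 224 241 199 228 403
gate 0.82 [399.2 174.3] 377 427 125 216 898
cage 0.73 [442.8 178.7] 378 498 115 243 9524
{'clock': 0.8, 'joint_pos': array([ 1.2904,  0.3322, -0.0647,  1.4601,  0.0215,  1.3499, -0.0885]), 'joint_velocities': array([-0.    ,  0.0004,  0.0008, -0.0003,  0.0019,  0.0014,  0.0008]), 'tau': array([ -0.0006, -62.5187,   0.0486, -39.1802,   0.0165,   0.0016,
         0.    ]), 'position': array([ 0.1593, -0.6044,  0.3039]), 'ee_rot': array([0.9917, 0.1285, 0.    , 0.    ]), 'ft_force': array([ 0.1849,  0.7796, -0.3913]), 'torque': array([ 0.007 , -0.0673, -0.0012]), 'grasp_force': 0.0, 'grip_width': 1.0018670652973682}
```

View pics/scene0.png

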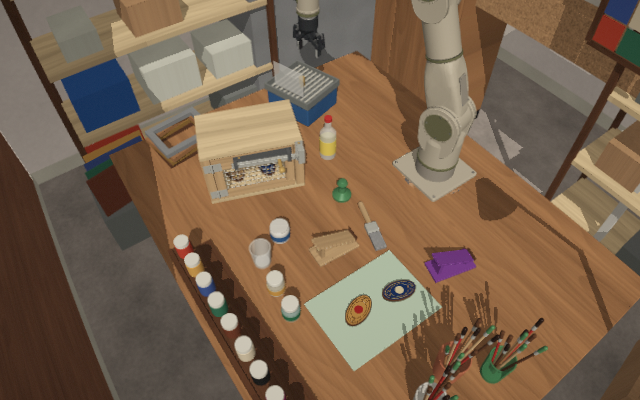

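View pics/top0.png

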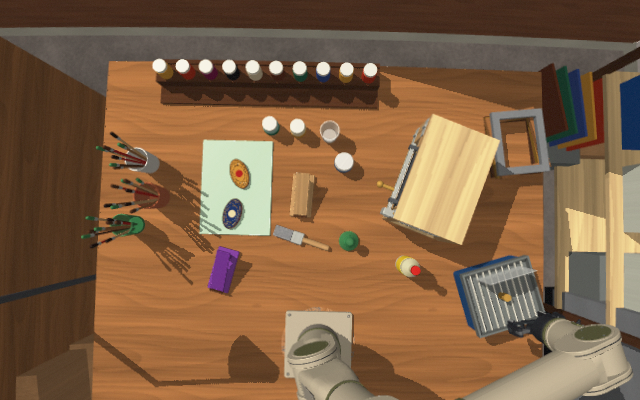

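Run:
```python
from h import *
s=cv2.imread("pics/scene0.png");t=cv2.imread("pics/top0.png")
def c(im,x,y,w,h,k): return cv2.resize(im[y:y+h,x:x+w],None,fx=k,fy=k,interpolation=cv2.INTER_CUBIC)
a=np.hstack([c(t,220,150,100,75,4),c(s,300,225,100,75,4)][:2])
b=np.hstack([c(t,365,110,100,75*1+0,4)[:300],c(s,210,125,100,75,4)])
cv2.imwrite("pics/z1.png",np.vstack([a,b]))
```

```text
(no output)
```

View pics/z1.png

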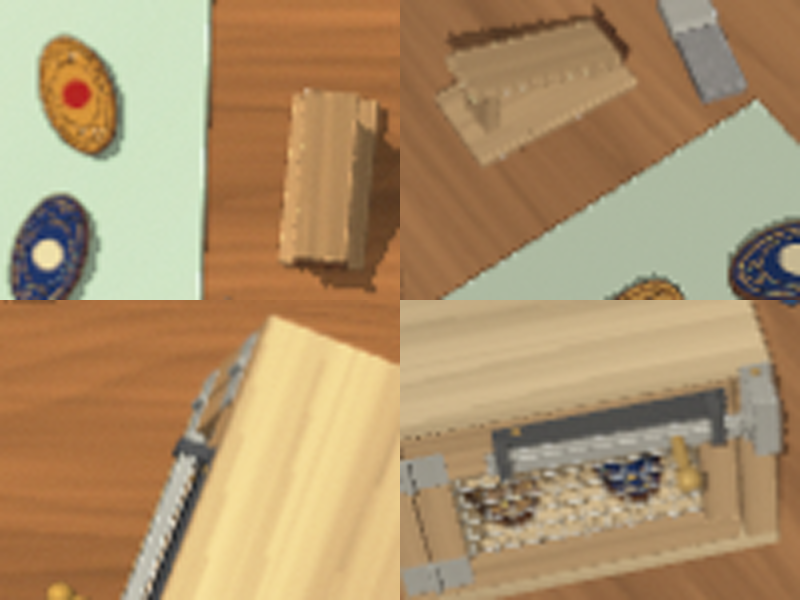

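Run:
```python
from h import *
np.set_printoptions(precision=4,suppress=True)
s=cv2.imread("pics/scene0.png");t=cv2.imread("pics/top0.png")
E={}
for n,im,(cx,cy) in(("scene",s,(358,310)),("top",t,(240,173))):
    hsv=cv2.cvtColor(im,cv2.COLOR_BGR2HSV); 
    m=((hsv[...,1]>110)&((hsv[...,0]<28)|(hsv[...,0]>170))&(hsv[...,2]>50)).astype(np.uint8)
    w=np.zeros_like(m); w[cy-22:cy+22,cx-22:cx+22]=1; m*=w; m=cv2.morphologyEx(m,cv2.MORPH_CLOSE,np.ones((3,3)))
    cs=max(cv2.findContours(m,0,cv2.CHAIN_APPROX_NONE)[0],key=cv2.contourArea)
    M=cv2.moments(m*(cv2.drawContours(np.zeros_like(m),[cs],-1,1,-1)),True); E[n]=(M['m10']/M['m00'],M['m01']/M['m00'])
    P=np.array([onz(n,p[0],0.017)[:2] for p in cs]); c0=P.mean(0); 
    (ex,ey),(a,b),ang=cv2.fitEllipse((P*1e4).astype(np.float32)); print(n,E[n],"ell",ex/1e4,ey/1e4,a/1e4,b/1e4,"major ang",ang+90)
    red=(((hsv[...,0]<6)|(hsv[...,0]>172))&(hsv[...,1]>170)).astype(np.uint8)*w; Mr=cv2.moments(red,True); r=(Mr['m10']/Mr['m00'],Mr['m01']/Mr['m00']);E[n+"r"]=r; print("red",r,onz(n,r,.017))
print("tri",tri(E["scene"],E["top"]),tri(E["scener"],E["topr"]))
# cage top & rest top polygons by saturation/hue
for name,n,im,box in(("cage","top",t,(380,105,125,145)),("rest","top",t,(288,168,30,52))):
    x,y,w,h=box; hsv=cv2.cvtColor(im[y:y+h,x:x+w],cv2.COLOR_BGR2HSV); print(name,"samples",hsv[h//2,w//2],hsv[3,3])
manip.camera("top"); manip.camera("scene")
for n in("top","scene"):
  for k in("rest_board","cage"):
    r=manip.masks_of(k,n)
    for q in r[:2]:
        ys,xs=np.nonzero(q["region"]); rr=cv2.minAreaRect(np.c_[xs,ys].astype(np.float32)); h=cv2.convexHull(np.c_[xs,ys].astype(np.int32)); ap=cv2.approxPolyDP(h,2.5,True)[:,0]
        print(n,k,round(q["conf"],2),ap.tolist())
```

```text
scene (357.91949910554564, 310.0536672629696) ell 0.591844091796875 0.29423720703125 0.0596374755859375 0.106356396484375 major ang 203.96202850341797
red (358.16326530612247, 308.9795918367347) [0.59   0.2925 0.017 ]
top (238.97831325301206, 173.33975903614459) ell 0.5895197265625 0.2943176513671875 0.05906869506835938 0.10310048828125 major ang 202.06804656982422
red (238.41379310344828, 173.27586206896552) [0.5896 0.2963 0.017 ]
tri (array([0.5907, 0.2943, 0.0135]), np.float64(0.0021941229885155122)) (array([0.5902, 0.2946, 0.0207]), np.float64(0.00270338940616404))
cage samples [ 20 101 235] [ 14 157 175]
rest samples [ 16 128 181] [ 13 154 161]
top rest_board 0.86 [[229, 253], [224, 289], [220, 293], [209, 288], [217, 251]]
top rest_board 0.84 [[306, 173], [306, 215], [295, 216], [296, 174]]
top cage 0.73 [[498, 140], [460, 244], [438, 240], [383, 217], [377, 183], [415, 132], [433, 114]]
top cage 0.63 [[425, 126], [397, 204], [390, 208], [378, 182], [414, 135]]
scene rest_board 0.84 [[356, 237], [353, 241], [324, 249], [311, 242], [314, 237], [348, 229]]
scene rest_board 0.76 [[475, 258], [468, 262], [439, 265], [432, 254], [468, 248]]
scene cage 0.57 [[303, 184], [212, 203], [198, 158], [194, 117], [288, 100], [302, 141]]
```

```bash
cat > fit.py <<'E'
from h import *
from scipy.optimize import minimize
np.set_printoptions(precision=4,suppress=True)
s=cv2.imread("pics/scene0.png");t=cv2.imread("pics/top0.png")
manip.camera("top");manip.camera("scene")
ms={n:max((q for q in manip.masks_of("rest_board",n) if abs(q["centre"][0]-x)<15),key=lambda q:q["conf"])["region"] for n,x in(("top",301),("scene",334))}
def quad(p):
    x,y,yaw,z=p; Rm=R.from_euler("zy",[yaw,-0.384]).as_matrix()
    return [np.array([x,y,z])+Rm@np.array([a,b,0]) for a,b in((-.08,-.023),(.075,-.023),(.075,.023),(-.08,.023))]
def ras(n,P,k=8):
    q=np.array([proj(n,X) for X in P]); m=np.zeros((400,640),np.uint8)
    cv2.fillPoly(m,[np.round((q)*16).astype(np.int32)],1,shift=4); return m>0
def cost(p):
    return sum(1-(ras(n,quad(p))&ms[n]).sum()/(ras(n,quad(p))|ms[n]).sum() for n in ms)+ (p[3]-.057)**2*0
for z0 in(.057,.05):
    best=min((minimize(cost,[.53+dx,.06,yw,z0],method="Nelder-Mead",options=dict(initial_simplex=np.array([.53+dx,.06,yw,z0])+np.vstack([np.zeros(4),np.diag([.02,.02,.15,.01])]),maxiter=400)) for dx in(0,.02) for yw in(-.1,0.05)),key=lambda r:r.fun)
    print("rest",best.x,best.fun)
for n in("top","scene"): print(np.array([proj(n,X) for X in quad(best.x)]))
hsv=cv2.cvtColor(t,cv2.COLOR_BGR2HSV)
m=((hsv[...,2]>185)&(hsv[...,1]<135)&(hsv[...,0]<28)).astype(np.uint8); w=np.zeros_like(m); w[105:250,380:505]=1; m*=w
c=max(cv2.findContours(m,0,cv2.CHAIN_APPROX_NONE)[0],key=cv2.contourArea)
print("roof px",cv2.approxPolyDP(c,3,True)[:,0].tolist())
P=np.array([onz("top",p[0],.226)[:2] for p in c]); rr=cv2.minAreaRect((P*1e3).astype(np.float32)); print(rr,cv2.boxPoints(rr))
# brass ball
for n,im,(x,y,ww,hh) in(("top",t,(370,176,25,18)),("scene",s,(375-0,0,1,1)) ):
    pass
def brass(im,x,y,w,h):
    q=cv2.resize(im[y:y+h,x:x+w],None,fx=12,fy=12,interpolation=cv2.INTER_NEAREST); return q
a=brass(t,368,165,32,45); b=brass(s,362-100,140,50,45)
for i,x0 in ((a,368),(b,262)): 
    for k in range(0,i.shape[1],60): cv2.putText(i,str(x0+k//12),(k,10),0,.35,(0,0,255),1)
for i,y0 in((a,165),(b,140)):
    for k in range(0,i.shape[0],60): cv2.putText(i,str(y0+k//12),(0,k+10),0,.35,(255,0,0),1)
cv2.imwrite("pics/z2.png",np.hstack([a,b])[:, :][:540][:, :800])
print(np.hstack([a,b]).shape)
E
python3 fit.py
```

```text
Traceback (most recent call last):
  File "fit.py", line 16, in <module>
    best=min((minimize(cost,[.53+dx,.06,yw,z0],method="Nelder-Mead",options=dict(initial_simplex=np.array([.53+dx,.06,yw,z0])+np.vstack([np.zeros(4),np.diag([.02,.02,.15,.01])]),maxiter=400)) for dx in(0,.02) for yw in(-.1,0.05)),key=lambda r:r.fun)
  File "fit.py", line 16, in <genexpr>
    best=min((minimize(cost,[.53+dx,.06,yw,z0],method="Nelder-Mead",options=dict(initial_simplex=np.array([.53+dx,.06,yw,z0])+np.vstack([np.zeros(4),np.diag([.02,.02,.15,.01])]),maxiter=400)) for dx in(0,.02) for yw in(-.1,0.05)),key=lambda r:r.fun)
              ~~~~~~~~^^^^^^^^^^^^^^^^^^^^^^^^^^^^^^^^^^^^^^^^^^^^^^^^^^^^^^^^^^^^^^^^^^^^^^^^^^^^^^^^^^^^^^^^^^^^^^^^^^^^^^^^^^^^^^^^^^^^^^^^^^^^^^^^^^^^^^^^^^^^^^^^^^^^^^^^^^^^^^^^^^^^^^^^^
  File "fit.py", line 14, in cost
    return sum(1-(ras(n,quad(p))&ms[n]).sum()/(ras(n,quad(p))|ms[n]).sum() for n in ms)+ (p[3]-.057)**2*0
           ~~~^^^^^^^^^^^^^^^^^^^^^^^^^^^^^^^^^^^^^^^^^^^^^^^^^^^^^^^^^^^^^^^^^^^^^^^^^
  File "fit.py", line 14, in <genexpr>
    return sum(1-(ras(n,quad(p))&ms[n]).sum()/(ras(n,quad(p))|ms[n]).sum() for n in ms)+ (p[3]-.057)**2*0
                  ~~~^^^^^^^^^^^
  File "fit.py", line 11, in ras
    q=np.array([proj(n,X) for X in P]); m=np.zeros((400,640),np.uint8)
                ~~~~^^^^^
  File "h.py", line 14, in proj
    c,f,T=K(n); q=T[:3,:3]@np.array(X)+T[:3,3]; s=q[:2]/q[2]; s=s*(1+c["k1"]*(s@s)); return s*f+[c["cx"],c["cy"]]
          ~^^^
  File "h.py", line 5, in K
    c=manip.calibration(n); f=200/np.tan(np.radians(c["vfov"])/2)
ValueError: time passes only in moves, steps and waits
```

```bash
sed -i 's/^def K(n):/import functools\n@functools.lru_cache(None)\ndef K(n):/' h.py; python3 fit.py
```

```text
Traceback (most recent call last):
  File "fit.py", line 6, in <module>
    ms={n:max((q for q in manip.masks_of("rest_board",n) if abs(q["centre"][0]-x)<15),key=lambda q:q["conf"])["region"] for n,x in(("top",301),("scene",334))}
          ~~~^^^^^^^^^^^^^^^^^^^^^^^^^^^^^^^^^^^^^^^^^^^^^^^^^^^^^^^^^^^^^^^^^^^^^^^^^^^^^^^^^^^^^^^^^^^^^^^^
ValueError: max() iterable argument is empty
```

```bash
python3 fit.py 2>&1 | tail -20 || true; ls pics | grep z2 || python3 fit.py
```

```text
rest [ 0.5188  0.0715 -0.0613  0.0538] 0.1968203497615263
rest [ 0.5211  0.0714 -0.0533  0.056 ] 0.1723697478991597
[[306.3525 215.8118]
 [309.2503 172.7803]
 [295.5369 171.7439]
 [293.1289 214.8302]]
[[348.6466 230.2581]
 [311.0373 239.4075]
 [318.8177 249.8331]
 [356.5601 239.8789]]
roof px [[432, 114], [393, 217], [461, 244], [499, 140]]
((566.6798706054688, -373.56011962890625), (222.37451171875, 340.2508544921875), 69.7437515258789) [[ 368.5809 -418.9701]
 [ 687.7885 -536.7715]
 [ 764.7788 -328.1501]
 [ 445.5713 -210.3487]]
(540, 984, 3)
z2.png
```

View pics/z2.png

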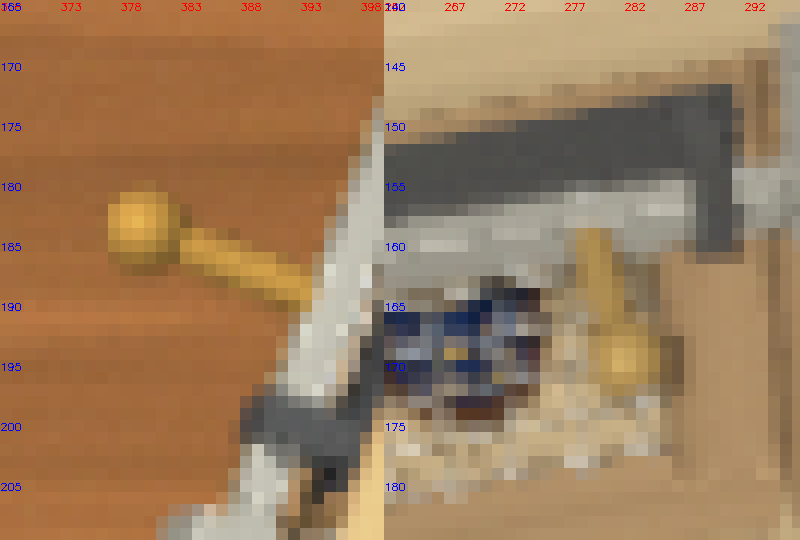

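Run:
```python
from h import *
np.set_printoptions(precision=4,suppress=True)
b,e=tri((281.5,169.7),(379.5,183.5)); print("ball",b,e, onz("top",(379.5,183.5),.178),onz("scene",(281.5,169.7),.178))
yaw=np.radians(-110.25); Rc=R.from_euler("z",yaw).as_matrix(); C=np.array([.5667,-.3736,0])
print("ball in cage",Rc.T@(b-C))
print("shank root top@.178",Rc.T@(onz("top",(392.5,188.7),.178)-C))
print("shank root scene",Rc.T@(onz("scene",(279,158.5),.178)-C), "tri",Rc.T@(tri((279,158.5),(392.5,188.7))[0]-C))
for n,p in(("top",(389,199)),("top",(408,151))): print(Rc.T@(onz(n,p,.18)-C))
o=manip.get_obs(); print(o["clock"],R.from_quat(o["ee_rot"]).as_matrix(),o["grasp_force"])
```

```text
ball [ 0.5507 -0.1785  0.1807] 0.0020252469106916138 [ 0.5501 -0.1782  0.178 ] [ 0.5503 -0.1815  0.178 ]
ball in cage [-0.1775 -0.0826  0.1807]
shank root top@.178 [-0.1341 -0.0833  0.178 ]
shank root scene [-0.123  -0.0838  0.178 ] tri [-0.1353 -0.0837  0.19  ]
[-0.1329 -0.1175  0.18  ]
[-0.1315  0.0447  0.18  ]
1.65 [[ 0.967   0.2549  0.    ]
 [ 0.2549 -0.967  -0.0001]
 [ 0.      0.0001 -1.    ]] 0.0
```

```bash
python3 -m jog '[{"grip":-1,"slide":[3.7,-2.8,-1.2],"yaw":0},{"grip":-1,"slide":[3.7,-2.8,-1.2],"yaw":0},{"grip":-1,"slide":[3.7,-2.8,-1.2],"yaw":0},{"grip":-1,"slide":[3.7,-2.8,-1.2],"yaw":0},{"grip":-1,"slide":[3.7,-2.8,-1.2],"yaw":0},{"grip":-1,"slide":[3.7,-2.8,-1.2],"yaw":0},{"grip":-1,"slide":[3.7,-2.8,-1.2],"yaw":0},{"grip":-1,"slide":[3.7,-2.8,-1.2],"yaw":0}]' 25
python3 -m jog '[{"grip":-1,"slide":[2.5,-3.8,1],"yaw":0},{"grip":-1,"slide":[2.5,-3.8,1],"yaw":0},{"grip":-1,"slide":[2.5,-3.8,1],"yaw":0},{"grip":-1,"slide":[2.5,-3.8,1],"yaw":0},{"grip":-1,"slide":[2.5,-3.8,1],"yaw":0},{"grip":-1,"slide":[2.5,-3.8,1],"yaw":0}]'
cat >> h.py <<'E'
def go(x,y,z,ang):
    """tool-frame slide (cm) to world TCP x,y,z after turning tool x to world angle ang (deg); tool down"""
    o=manip.get_obs(); Rm=R.from_quat(o["ee_rot"]).as_matrix(); a=np.degrees(np.arctan2(Rm[1,0],Rm[0,0]))
    d=np.array([x,y,z])-o["position"]; c,s=np.cos(np.radians(ang)),np.sin(np.radians(ang))
    print("t",round(o["clock"],2),"pos",np.round(o["position"],4),"ang",round(a,2),"| yaw",round(np.radians(a-ang),3),"slide after yaw",np.round(100*np.array([d[0]*c+d[1]*s,d[0]*s-d[1]*c,-d[2]]),2),"F",np.round(o["ft_force"],1),"grip",round(o["grip_width"],3),round(o["grasp_force"],1))
E
python3 -c "
from h import *
go(.590,.2945,.12,22.8)"
```

```text
clock: 2.45
position: [0.3893, -0.3106, 0.4007]
ee_rot: [0.992, 0.128, 0.0, 0.0]
ft_force: [-0.4, -1.1, 0.5]
grip_width: 1.004
grasp_force: 0.0
clock: 3.05
position: [0.4756, -0.0518, 0.3399]
ee_rot: [0.992, 0.128, 0.0, 0.0]
ft_force: [0.7, 0.1, -0.8]
grip_width: 1.0
grasp_force: 0.0
t 3.05 pos [ 0.4756 -0.0518  0.3399] ang 14.76 | yaw -0.14 slide after yaw [ 23.97 -27.49  21.99] F [ 0.7  0.1 -0.8] grip 1.0 0.0
```

```bash
python3 -m jog '[{"grip":-1,"slide":[0,0,0],"yaw":-0.14},{"grip":-1,"slide":[2.7,-3.1,1.5],"yaw":0},{"grip":-1,"slide":[2.7,-3.1,2],"yaw":0},{"grip":-1,"slide":[2.7,-3.1,2],"yaw":0},{"grip":-1,"slide":[2.7,-3.1,2],"yaw":0},{"grip":-1,"slide":[2.7,-3.1,2],"yaw":0},{"grip":-1,"slide":[2.7,-3.1,2],"yaw":0},{"grip":-1,"slide":[2.7,-3.1,2],"yaw":0}]'  >/dev/null
python3 -m jog '[{"grip":-1,"slide":[2.5,-2.9,3],"yaw":0},{"grip":-1,"slide":[2.5,-2.9,3],"yaw":0},{"grip":-1,"slide":[0,0,1.5],"yaw":0},{"grip":-1,"slide":[0,0,0],"yaw":0}]'
python3 - <<'E'
from h import *
go(.590,.2945,.075,22.8)
im=manip.camera("scene"); im2=manip.camera("top")
c=lambda i,x,y:cv2.resize(i[y:y+75,x:x+100],None,fx=4,fy=4,interpolation=cv2.INTER_CUBIC)
cv2.imwrite("pics/z3.png",np.hstack([c(im,310,260),c(im2,190,135)]))
E
```

```text
clock: 4.25
position: [0.5878, 0.2927, 0.1269]
ee_rot: [0.98, 0.198, -0.002, 0.0]
ft_force: [-0.5, -1.0, 0.5]
grip_width: 1.002
grasp_force: 0.0
t 4.25 pos [0.5878 0.2927 0.1269] ang 22.89 | yaw 0.002 slide after yaw [ 0.27 -0.08  5.19] F [-0.5 -1.   0.5] grip 1.002 0.0
```

View pics/z3.png

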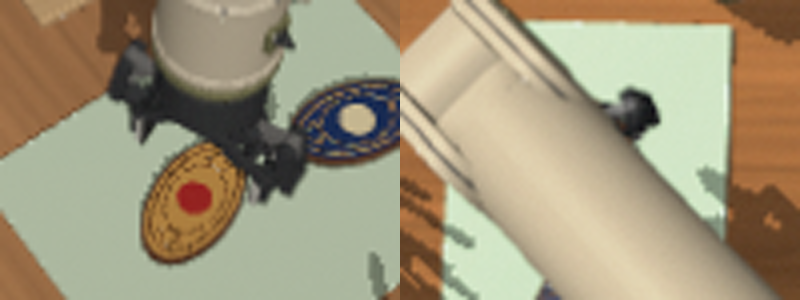

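```bash
python3 -m jog '[{"grip":-1,"slide":[0.3,-0.1,2],"yaw":0},{"grip":-1,"slide":[0,0,2],"yaw":0},{"grip":-1,"slide":[0,0,1.2],"yaw":0},{"grip":-1,"slide":[0,0,0],"yaw":0},{"grip":1,"slide":[0,0,0],"yaw":0},{"grip":1,"slide":[0,0,0],"yaw":0},{"grip":1,"slide":[0,0,0],"yaw":0},{"grip":1,"slide":[0,0,0],"yaw":0}]' 25
python3 -c "
from h import *
go(.590,.2945,.075,22.8)"
```

```text
clock: 5.15
position: [0.5923, 0.2948, 0.0794]
ee_rot: [0.98, 0.197, 0.001, 0.0]
ft_force: [-1.4, -1.5, 6.4]
grip_width: 0.737
grasp_force: 27.6
t 5.15 pos [0.5923 0.2948 0.0794] ang 22.78 | yaw -0.0 slide after yaw [-0.22 -0.06  0.44] F [-1.4 -1.5  6.4] grip 0.737 27.6
```

```bash
python3 -m jog '[{"grip":1,"slide":[0,0,-1],"yaw":0},{"grip":1,"slide":[0,0,-3],"yaw":0},{"grip":1,"slide":[0,0,-4],"yaw":0},{"grip":1,"slide":[0,0,-4],"yaw":0.11},{"grip":1,"slide":[0,0,0],"yaw":0.12},{"grip":1,"slide":[0,0,0],"yaw":0.11},{"grip":1,"slide":[0,0,0],"yaw":0.11},{"grip":1,"slide":[0,0,0],"yaw":0}]' 25
python3 -c "
from h import *
go(.505,.0723,.155,-3.04)"
```

```text
clock: 5.95
position: [0.5915, 0.2948, 0.1988]
ee_rot: [1.0, -0.027, 0.0, -0.0]
ft_force: [-0.2, -0.0, -0.0]
grip_width: 0.738
grasp_force: 27.7
t 5.95 pos [0.5915 0.2948 0.1988] ang -3.07 | yaw -0.001 slide after yaw [-7.46 22.68  4.38] F [-0.2 -0.  -0. ] grip 0.738 27.7
```

```bash
python3 -m jog '[{"grip":1,"slide":[-1.2,3.8,0],"yaw":0},{"grip":1,"slide":[-1.2,3.8,0],"yaw":0},{"grip":1,"slide":[-1.3,3.8,0],"yaw":0},{"grip":1,"slide":[-1.3,3.8,0],"yaw":0},{"grip":1,"slide":[-1.2,3.8,1],"yaw":0},{"grip":1,"slide":[-1.2,3.7,1],"yaw":0},{"grip":1,"slide":[0,0,0],"yaw":0},{"grip":1,"slide":[0,0,0],"yaw":0}]'
python3 - <<'E'
from h import *
go(.505,.0723,.155,-3.04)
im=manip.camera("scene"); im2=manip.camera("top")
c=lambda i,x,y:cv2.resize(i[y:y+75,x:x+100],None,fx=4,fy=4,interpolation=cv2.INTER_CUBIC)
cv2.imwrite("pics/z4.png",np.hstack([c(im,280,195),c(im2,250,155)]))
E
```

```text
clock: 6.75
position: [0.5058, 0.0711, 0.1783]
ee_rot: [1.0, -0.026, 0.0, 0.0]
ft_force: [0.6, 0.6, -1.0]
grip_width: 0.739
grasp_force: 27.8
t 6.75 pos [0.5058 0.0711 0.1783] ang -2.93 | yaw 0.002 slide after yaw [-0.09 -0.12  2.33] F [ 0.6  0.6 -1. ] grip 0.739 27.8
```

View pics/z4.png

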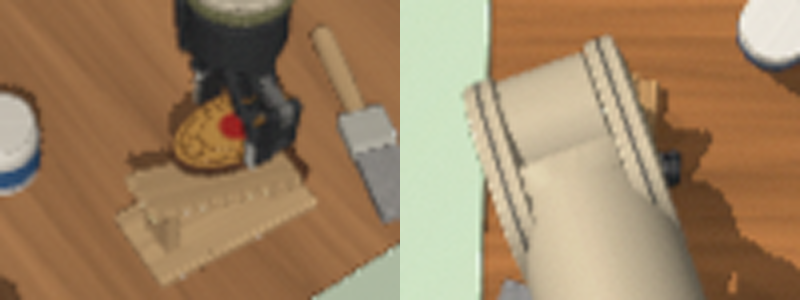

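```bash
python3 -m jog '[{"grip":1,"slide":[-0.1,-0.1,1.5],"yaw":0},{"grip":1,"slide":[0,0,1],"yaw":0},{"grip":1,"slide":[0,0,0.5],"yaw":0},{"grip":1,"slide":[0,0,0],"yaw":0}]' 20
python3 -m jog '[{"grip":1,"slide":[0,0,0.4],"yaw":0},{"grip":1,"slide":[0,0,0.4],"yaw":0},{"grip":1,"slide":[0,0,0],"yaw":0}]' 20
python3 -m jog '[{"grip":1,"slide":[0,0,0.4],"yaw":0},{"grip":1,"slide":[0,0,0.4],"yaw":0},{"grip":1,"slide":[0,0,0],"yaw":0}]' 20
```

```text
clock: 7.25
position: [0.5043, 0.0733, 0.1467]
ee_rot: [1.0, -0.026, -0.001, -0.0]
ft_force: [-0.4, 0.9, 0.7]
grip_width: 0.736
grasp_force: 27.8
clock: 7.55
position: [0.5047, 0.0727, 0.1396]
ee_rot: [1.0, -0.026, -0.0, 0.0]
ft_force: [-3.5, -0.2, 2.9]
grip_width: 0.738
grasp_force: 28.5
clock: 7.85
position: [0.5049, 0.0727, 0.1315]
ee_rot: [1.0, -0.026, 0.0, 0.0]
ft_force: [-2.5, -1.4, 2.9]
grip_width: 0.742
grasp_force: 29.5
```

```bash
python3 -m jog '[{"grip":1,"slide":[0,0,0.3],"yaw":0},{"grip":1,"slide":[0,0,0],"yaw":0}]' 20
python3 -m jog '[{"grip":1,"slide":[0,0,0.3],"yaw":0},{"grip":1,"slide":[0,0,0],"yaw":0}]' 20
python3 - <<'E'
from h import *
im=manip.camera("scene")
cv2.imwrite("pics/z5.png",cv2.resize(im[195:270,280:380],None,fx=6,fy=6,interpolation=cv2.INTER_CUBIC))
E
```

```text
clock: 8.05
position: [0.5051, 0.0728, 0.1288]
ee_rot: [1.0, -0.026, 0.0, -0.0]
ft_force: [-1.5, -1.9, 3.2]
grip_width: 0.733
grasp_force: 29.8
clock: 8.25
position: [0.5052, 0.0728, 0.126]
ee_rot: [1.0, -0.026, 0.0, 0.0]
ft_force: [-1.1, -0.5, 4.0]
grip_width: 0.737
grasp_force: 30.2
```

View pics/z5.png

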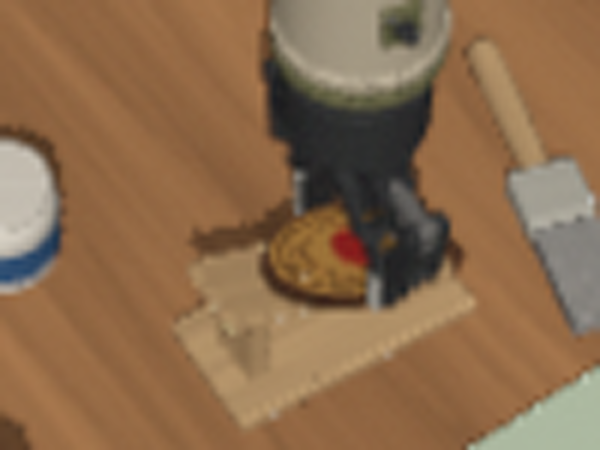

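```bash
python3 -m jog '[{"grip":1,"slide":[0,0,0.2],"yaw":0},{"grip":1,"slide":[0,0,0],"yaw":0}]' 20
python3 -m jog '[{"grip":1,"slide":[0,0,0.15],"yaw":0},{"grip":1,"slide":[0,0,0],"yaw":0}]' 20
```

```text
clock: 8.5
position: [0.5055, 0.0729, 0.1251]
ee_rot: [1.0, -0.026, 0.001, 0.0]
ft_force: [-6.6, -2.2, 17.5]
grip_width: 0.734
grasp_force: 33.4
clock: 8.7
position: [0.5059, 0.0729, 0.1242]
ee_rot: [1.0, -0.026, 0.001, 0.0]
ft_force: [-7.5, -3.1, 22.5]
grip_width: 0.742
grasp_force: 36.2
```

```bash
python3 -m jog '[{"grip":1,"slide":[0,0,-0.25],"yaw":0},{"grip":0.2,"slide":[0,0,0],"yaw":0},{"grip":-1,"slide":[0,0,0],"yaw":0},{"grip":-1,"slide":[0,0,0],"yaw":0},{"grip":-1,"slide":[0,0,0],"yaw":0}]' 
python3 -m jog '[{"grip":-1,"slide":[0,0,-1],"yaw":0},{"grip":-1,"slide":[0,0,-4],"yaw":0},{"grip":-1,"slide":[0,0,-4.8],"yaw":0},{"grip":-1,"slide":[0,0,-4.8],"yaw":0}]'
python3 - <<'E'
from h import *
im=manip.camera("scene")
cv2.imwrite("pics/z6.png",cv2.resize(im[195:270,280:380],None,fx=6,fy=6,interpolation=cv2.INTER_CUBIC))
E
```

```text
clock: 9.2
position: [0.5048, 0.0729, 0.1246]
ee_rot: [1.0, -0.026, -0.0, -0.0]
ft_force: [0.3, 0.1, -0.2]
grip_width: 1.002
grasp_force: 0.0
clock: 9.6
position: [0.5044, 0.0731, 0.2732]
ee_rot: [1.0, -0.026, -0.0, -0.0]
ft_force: [1.5, 0.0, 1.3]
grip_width: 1.002
grasp_force: 0.0
```

View pics/z6.png

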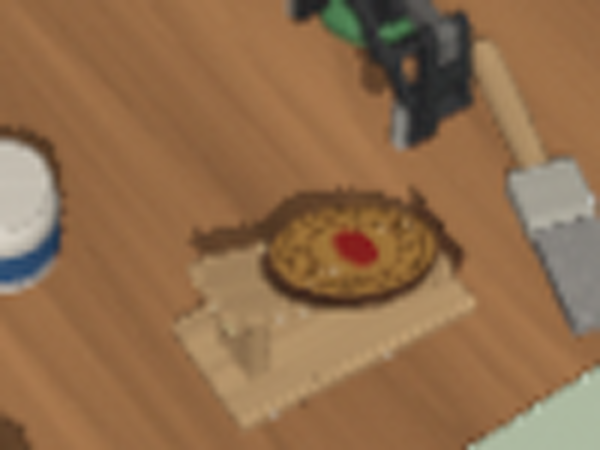

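```bash
python3 -c "
from h import *
print(manip.get_obs()['joint_pos'])
go(.542,-.2024,.31,-3.0)"
```

```text
[ 0.39905941  0.14889639 -0.68502758  1.76292088  0.10119082  1.25453901
 -1.93313864]
t 9.65 pos [0.5071 0.0741 0.2813] ang -2.93 | yaw 0.001 slide after yaw [ 4.94 27.43 -2.87] F [2.9 0.8 7.8] grip 0.995 0.0
```

```bash
python3 -m jog '[{"grip":-1,"slide":[0,0,-1],"yaw":-0.14},{"grip":-1,"slide":[0,0,-1],"yaw":-0.14},{"grip":-1,"slide":[0,0,-1],"yaw":-0.14},{"grip":-1,"slide":[0,0,0],"yaw":-0.14},{"grip":-1,"slide":[0,0,0],"yaw":-0.14},{"grip":-1,"slide":[0,0,0],"yaw":-0.14},{"grip":-1,"slide":[0,0,0],"yaw":-0.14},{"grip":-1,"slide":[0,0,0],"yaw":-0.14}]'
python3 -m jog '[{"grip":0,"slide":[0,0,0],"yaw":-0.14},{"grip":0,"slide":[0,0,0],"yaw":0}]'
python3 -c "
from h import *
print(manip.get_obs()['joint_pos'])
go(.542,-.2024,.31,69.75)"
```

```text
clock: 10.45
position: [0.5048, 0.073, 0.3015]
ee_rot: [0.859, 0.512, 0.0, 0.0]
ft_force: [1.2, 0.1, -1.0]
grip_width: 1.0
grasp_force: 0.0
clock: 10.65
position: [0.5048, 0.0729, 0.3014]
ee_rot: [0.822, 0.569, 0.0, 0.0]
ft_force: [0.2, -0.1, -0.1]
grip_width: 0.694
grasp_force: 0.0
[ 0.49655108  0.14879824 -0.78853307  1.73007969  0.10934777  1.30730332
 -0.67548865]
t 10.65 pos [0.5048 0.0729 0.3014] ang 69.34 | yaw -0.007 slide after yaw [-24.54  13.02  -0.86] F [ 0.2 -0.1 -0.1] grip 0.694 0.0
```

```bash
python3 -m jog '[{"grip":0,"slide":[-4,2.2,-0.2],"yaw":-0.007},{"grip":0,"slide":[-4,2.2,-0.2],"yaw":0},{"grip":0,"slide":[-4,2.2,-0.2],"yaw":0},{"grip":0,"slide":[-4,2.2,-0.2],"yaw":0},{"grip":0,"slide":[-4,2.1,0],"yaw":0},{"grip":0,"slide":[-4.5,2.1,0],"yaw":0},{"grip":0,"slide":[0,0,0],"yaw":0},{"grip":0,"slide":[0,0,0],"yaw":0}]'
python3 - <<'E'
from h import *
go(.542,-.2024,.238,69.75)
im=manip.camera("scene"); im2=manip.camera("top")
c=lambda i,x,y:cv2.resize(i[y:y+90,x:x+80],None,fx=5,fy=5,interpolation=cv2.INTER_CUBIC)
cv2.imwrite("pics/z7.png",np.hstack([c(im,240,105),c(im2,345,140)]))
E
```

```text
clock: 11.45
position: [0.5408, -0.2032, 0.3088]
ee_rot: [0.823, 0.568, 0.0, -0.0]
ft_force: [0.5, 0.2, 0.5]
grip_width: 0.496
grasp_force: 0.0
t 11.45 pos [ 0.5408 -0.2032  0.3088] ang 69.26 | yaw -0.009 slide after yaw [0.11 0.09 7.08] F [0.5 0.2 0.5] grip 0.496 0.0
```

View pics/z7.png

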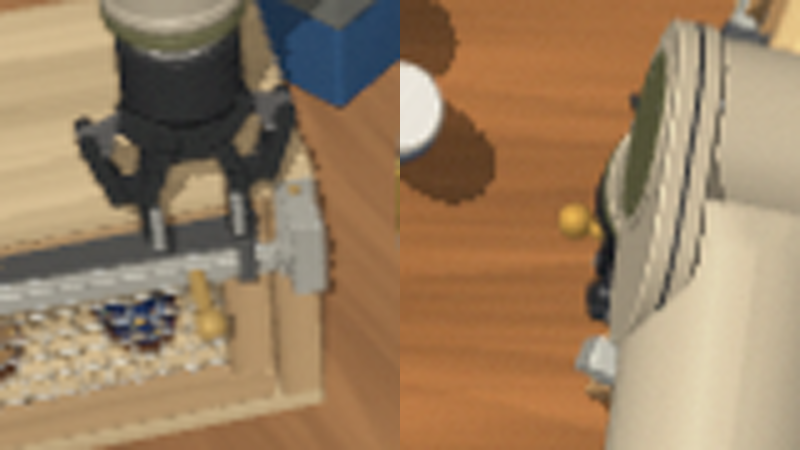

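```bash
python3 -m jog '[{"grip":0,"slide":[0.3,0.1,2],"yaw":-0.009},{"grip":0,"slide":[0,0,2],"yaw":0},{"grip":0,"slide":[0,0,2],"yaw":0},{"grip":0,"slide":[0,0,1],"yaw":0},{"grip":0,"slide":[0,0,0],"yaw":0}]' 30
python3 -m jog '[{"grip":1,"slide":[0,0,0],"yaw":0},{"grip":1,"slide":[0,0,0],"yaw":0},{"grip":1,"slide":[0,0,0],"yaw":0},{"grip":1,"slide":[0,0,0],"yaw":0}]' 30
python3 -c "
from h import *
go(.542,-.2024,.238,69.75)"
```

```text
clock: 12.05
position: [0.5426, -0.1985, 0.238]
ee_rot: [0.818, 0.575, -0.0, -0.001]
ft_force: [-1.4, -0.0, -0.6]
grip_width: 0.5
grasp_force: 0.0
clock: 12.45
position: [0.5435, -0.1996, 0.24]
ee_rot: [0.819, 0.574, 0.001, 0.001]
ft_force: [-1.0, 2.0, 6.2]
grip_width: 0.128
grasp_force: 29.3
t 12.45 pos [ 0.5435 -0.1996  0.24  ] ang 70.12 | yaw 0.006 slide after yaw [-0.31 -0.04  0.2 ] F [-1.   2.   6.2] grip 0.128 29.3
```

```bash
python3 -m jog '[{"grip":1,"slide":[0,0,-0.3],"yaw":0},{"grip":1,"slide":[0,0,-0.3],"yaw":0},{"grip":1,"slide":[0,0,0],"yaw":0}]' 40
python3 -m jog '[{"grip":1,"slide":[0,0,-0.3],"yaw":0},{"grip":1,"slide":[0,0,0],"yaw":0}]' 40
```

```text
clock: 12.75
position: [0.5428, -0.1998, 0.2448]
ee_rot: [0.819, 0.574, -0.0, -0.0]
ft_force: [1.1, 0.5, -4.8]
grip_width: 0.119
grasp_force: 39.8
clock: 12.95
position: [0.5427, -0.1996, 0.2478]
ee_rot: [0.819, 0.574, -0.0, -0.0]
ft_force: [-1.1, -0.2, -4.5]
grip_width: 0.118
grasp_force: 39.8
```

```bash
python3 -m jog '[{"grip":1,"slide":[0,0.5,0],"yaw":0},{"grip":1,"slide":[0,0.5,0],"yaw":0},{"grip":1,"slide":[0,0,0],"yaw":0}]' 40
python3 -m jog '[{"grip":1,"slide":[0,0.5,0.0],"yaw":0},{"grip":1,"slide":[0,0.5,0],"yaw":0},{"grip":1,"slide":[0,0,0],"yaw":0}]' 40
python3 -c "
from h import *
go(.542,-.2024,.238,69.75)"
```

```text
clock: 13.25
position: [0.553, -0.2034, 0.2476]
ee_rot: [0.819, 0.574, 0.0, 0.0]
ft_force: [1.7, -1.1, -5.4]
grip_width: 0.121
grasp_force: 39.8
clock: 13.55
position: [0.5625, -0.2068, 0.2478]
ee_rot: [0.819, 0.574, 0.0, 0.0]
ft_force: [1.0, -1.4, -5.8]
grip_width: 0.125
grasp_force: 39.8
t 13.55 pos [ 0.5625 -0.2068  0.2478] ang 70.11 | yaw 0.006 slide after yaw [-0.29 -2.07  0.98] F [ 1.  -1.4 -5.8] grip 0.125 39.8
```

```bash
python3 -m jog '[{"grip":1,"slide":[0,0.5,0.05],"yaw":0},{"grip":1,"slide":[0,0.5,0.05],"yaw":0},{"grip":1,"slide":[0,0.4,0.05],"yaw":0},{"grip":1,"slide":[0,0.4,0],"yaw":0},{"grip":1,"slide":[0,0,0],"yaw":0}]' 40
python3 -c "
from h import *
go(.542,-.2024,.238,69.75)"
```

```text
clock: 14.05
position: [0.5794, -0.2129, 0.2464]
ee_rot: [0.819, 0.574, 0.0, 0.0]
ft_force: [1.6, -0.6, -4.8]
grip_width: 0.12
grasp_force: 39.8
t 14.05 pos [ 0.5794 -0.2129  0.2464] ang 70.11 | yaw 0.006 slide after yaw [-0.3  -3.87  0.84] F [ 1.6 -0.6 -4.8] grip 0.12 39.8
```

```bash
cat > arc.py <<'E'
from h import *
import sys
# remaining arc to gate angle th from tool angle; ang0= tool angle at gate shut (70.1)
C=np.array([.5667,-.3736]); Rc=R.from_euler("z",-110.25,degrees=True).as_matrix()[:2,:2]
H=C+Rc@np.array([-.113,.1375]); P0=np.array([.5794,-.2129]); r=P0-H
print("H",H)
def P(th): c,s=np.cos(th),np.sin(th); return H+np.array([[c,s],[-s,c]])@r
for th in map(float,sys.argv[1:]):
    print("->",th,"axes now:"); o=manip.get_obs(); Rm=R.from_quat(o["ee_rot"]).as_matrix()
    print(P(th), "slide in current axes",100*(Rm[:2,:2].T@(P(th)-o["position"][:2])),"current th",np.radians(70.1)-np.arctan2(Rm[1,0],Rm[0,0]))
E
python3 arc.py .06 .12 .37
```

```text
H [ 0.73481254 -0.31517547]
-> 0.06 axes now:
[ 0.58581251 -0.20376488] slide in current axes [1.08228433 0.29414768] current th -0.00020647230516357418
-> 0.12 axes now:
[ 0.59276125 -0.19503072] slide in current axes [2.13999453 0.65045516] current th -0.00020647230516357418
-> 0.37 axes now:
[ 0.62690157 -0.16362168] slide in current axes [6.25497379 2.79237769] current th -0.00020647230516357418
```

```bash
python3 -m jog '[{"grip":1,"slide":[0.6,0.13,0],"yaw":0.03},{"grip":1,"slide":[0.6,0.13,0],"yaw":0.03},{"grip":1,"slide":[0,0,0],"yaw":0}]' 40; python3 arc.py .06 .12 .18
```

```text
clock: 14.35
position: [0.5857, -0.2028, 0.2466]
ee_rot: [0.836, 0.549, -0.0, 0.001]
ft_force: [0.5, -5.0, -4.8]
grip_width: 0.124
grasp_force: 40.1
H [ 0.73481254 -0.31517547]
-> 0.06 axes now:
[ 0.58581251 -0.20376488] slide in current axes [-0.08821852  0.04985954] current th 0.06038106482403838
-> 0.12 axes now:
[ 0.59276125 -0.19503072] slide in current axes [0.98912515 0.34146947] current th 0.06038106482403838
-> 0.18 axes now:
[ 0.60022123 -0.18672895] slide in current axes [2.04704414 0.69715647] current th 0.06038106482403838
```

```bash
python3 -m jog '[{"grip":1,"slide":[0.52,0.14,0],"yaw":0.03},{"grip":1,"slide":[0.53,0.14,0],"yaw":0.03},{"grip":1,"slide":[0.53,0.14,0],"yaw":0.03},{"grip":1,"slide":[0.53,0.14,0],"yaw":0.03},{"grip":1,"slide":[0,0,0],"yaw":0}]' 40; python3 arc.py .18 .27 .37
```

```text
clock: 14.85
position: [0.5997, -0.1862, 0.2465]
ee_rot: [0.867, 0.499, -0.0, 0.0]
ft_force: [-1.1, -4.0, -5.1]
grip_width: 0.12
grasp_force: 40.0
H [ 0.73481254 -0.31517547]
-> 0.18 axes now:
[ 0.60022123 -0.18672895] slide in current axes [-0.01673881  0.0679897 ] current th 0.1795478549290821
-> 0.27 axes now:
[ 0.61231054 -0.17515194] slide in current axes [1.59184732 0.53084783] current th 0.1795478549290821
-> 0.37 axes now:
[ 0.62690157 -0.16362168] slide in current axes [3.32218529 1.21230163] current th 0.1795478549290821
```

```bash
python3 -m jog '[{"grip":1,"slide":[0.57,0.16,0],"yaw":0.032},{"grip":1,"slide":[0.57,0.16,0],"yaw":0.032},{"grip":1,"slide":[0.57,0.15,0],"yaw":0.032},{"grip":1,"slide":[0.57,0.15,0],"yaw":0.032},{"grip":1,"slide":[0.57,0.15,0],"yaw":0.032},{"grip":1,"slide":[0.57,0.15,0],"yaw":0.032},{"grip":1,"slide":[0,0,0],"yaw":0},{"grip":1,"slide":[0,0,0],"yaw":0}]' 40; python3 arc.py .37
python3 - <<'E'
from h import *
im=manip.camera("scene"); im2=manip.camera("top")
c=lambda i,x,y,w=80:cv2.resize(i[y:y+90,x:x+w],None,fx=5,fy=5,interpolation=cv2.INTER_CUBIC)
cv2.imwrite("pics/z8.png",np.hstack([c(im,190,115,115)[:, :],c(im2,370,130,45)]))
cv2.imwrite("pics/s8.png",im)
E
```

```text
clock: 15.65
position: [0.6262, -0.1636, 0.2462]
ee_rot: [0.91, 0.414, -0.001, -0.0]
ft_force: [-2.8, -3.3, -3.9]
grip_width: 0.122
grasp_force: 40.0
H [ 0.73481254 -0.31517547]
-> 0.37 axes now:
[ 0.62690157 -0.16362168] slide in current axes [0.04801414 0.0565306 ] current th 0.37040896587160965
```

View pics/z8.png

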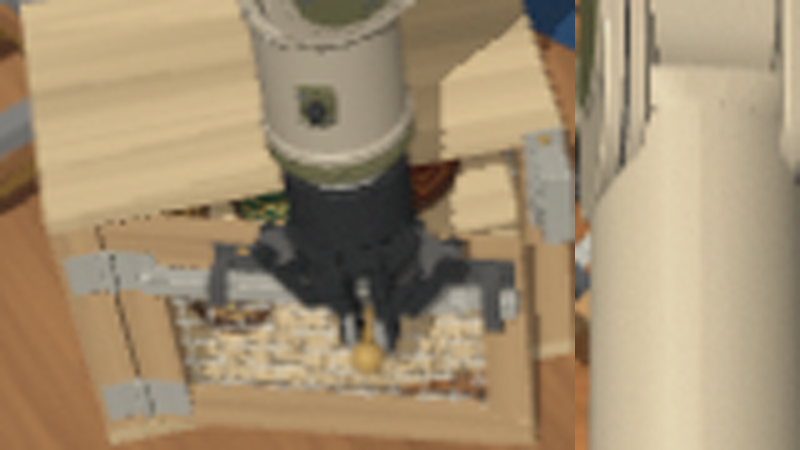

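```bash
python3 -c "
from workcell import manip
print(manip.hand_in())"
```

```text
the job is handed in; nothing more can be done
None
```

The job is handed in at about 16 s of the 48 s allowed: the red-centred plaque lies face up and released on the beech slope, the bolt was lifted over the lip and drawn about 39 mm, and the gripper still holds the gate at about 0.37 rad, roughly 10 cm open.

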